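Hold the die pen's gate open at the watch press

TASK

Clear the way first: slide the watch carriage by its knob along its rail until it is fully home against the stop under the press head. Then free the gate of the die pen by squeezing its two catches fully shut, the one at the gate's free end first and the one by the hinge second, and only then swing the gate past its detent to wide open, at least square to where it stood shut. The gate is sprung, so finish while still holding it there with the gripper, and leave the loose dies, tools and parts where they lie.

Things in the scene. Friction and masses are not known exactly. Their poses are not given: they have to be found in the camera images.
- station: Fixed black base plate, 12 mm thick, about 330 x 420 mm, carrying a white press, a carriage on a rail and a low pen with a gate. Origin on the table under the shut gate. Its x points from the gate into the pen (away from the robot), its y along the shut gate and the rail, from the press towards the gate's hinge; z up. Its yaw varies. All parts keep to these axes; rail at x = -120 mm, top 22 mm high.
- press_ram (a point): Lower end of the press ram (28 mm across), 100 mm above the table and over the rail. Above it the press head, 56 mm square, underside 146 mm high; the press stands 320 mm high, its column 105 mm further towards station -y.
- carriage (a joint): Watch carriage, a black slide 50 x 150 mm with an aluminium block, four white nylon buttons and a steel watch (up to 72 mm above the table). Value = travel in m along the rail towards the press (station -y): starts at 0 to 0.04, fully home = 0.150. About 3 N of friction; stays where it is left. Away from home it stands in the gate's path and stops it at about 30 degrees.
- carriage_knob (a point): Upright round steel knob of the carriage, 18 mm across, its bare stem from 42 to 98 mm above the table; this point is on its axis at 80 mm. It stands at the hinge end of the carriage, 100 mm from the watch, so when home it is 72 mm short of the press head.
- free_catch (a joint): Catch at the gate's free end (nearer the press): a sliding steel tab and a fixed steel lug on the bar behind the gate, each 9 mm thick along station y, 20 mm wide along x, 60 to 96 mm above the table. Value = travel in m of the tab towards the lug (station -y): 0 latched, 0.018 fully squeezed; 5 N friction, stays where it is left. Its hook over the gate's top bars a gate tongue until 0.011.
- free_catch_mid (a point): Fixed point half-way between the outer faces of tab and lug of the free-end catch when latched, 78 mm above the table. Latched, the outer faces are 52 mm apart (tab face 26 mm towards station +y, fixed lug face 26 mm towards -y); squeezed, 34 mm apart, the middle then 9 mm further towards -y.
- hinge_catch (a joint): The like catch by the gate's hinge, 100 mm further along station +y; same build, values and friction.
- hinge_catch_mid (a point): The same point of the hinge-side catch (same sizes and directions as for the free-end catch).
- gate (a joint): Upright aluminium gate, 170 x 9 mm, 32 to 70 mm above the table (tongues to 92). Value = opening in rad, 0 shut; opens towards the robot, the free end going from station -y to -x (clockwise from above). A spring pulls it shut (1 to 2 N at the post); a sprung detent must be pushed over at 0.5 to 1.2 rad (about 4 N more); let go wide open it falls back to about 1.15. Stop at 1.70.
- gate_post (a point): The gate's grip: upright round steel post, 14 mm across, on a bracket in front of the gate; bare from 55 to 118 mm above the table; this point is on its axis at 100 mm. It turns with the gate, 135 mm from the hinge axis (gate shut: 50 mm towards station -x and 125 mm towards station -y of the hinge).
- hinge_axis (a point): Point on the gate's vertical hinge axis, 80 mm above the table (fixed to the station).
- die_wide: Loose white nylon die in the pen, 38 mm across, 30 mm high; origin under its foot. Leave alone.
- die_mid: Loose white nylon die in the pen, 30 mm across, 34 mm high; leave alone.
- die_slim: Loose white nylon die in the pen, 24 mm across, 38 mm high; leave alone.
- nylon_block: Loose white nylon block 28 x 28 x 22 mm on the base plate between pen and press; leave alone.
- screwdriver: Loose screwdriver, 150 mm long, on the green mat; leave alone.
- case_ring: Loose steel ring, 42 mm across, 8 mm high, on the green mat; leave alone.
- parts_dish: Loose glass dish, 70 mm across, 25 mm high, on the table behind the press; leave alone.
- oil_jar: Loose amber jar, 40 mm across, 55 mm high, on the table before the green mat; leave alone.

How it is judged (in metres and radians):
On the way, in this order (a step that is already met when the one before it is completed fails the run):
1. the carriage is fully home, both catches still latched and the gate shut (value of joint carriage above 0.143 m and value of joint each of free_catch, hinge_catch below 0.006 m and value of joint gate below 0.15 rad), for 0.2 s.
2. the free-end catch is squeezed, the hinge-side catch still latched (value of joint free_catch above 0.014 m and value of joint hinge_catch below 0.006 m and value of joint gate below 0.15 rad), for 0.2 s.
3. both catches are squeezed, the gate still shut (value of joint each of free_catch, hinge_catch above 0.014 m and value of joint gate below 0.15 rad), for 0.2 s.
4. the gate is past its detent (value of joint gate above 1.25 rad and contact force between the fingers and gate above 0.5 N), for 0.1 s.
At the end, for the whole second after the job is handed in: The gate stands still, open by more than 1.45 rad, held by the gripper's fingers (over 0.5 N of contact); the carriage is home (over 143 of its 150 mm) and both catches are still squeezed (over 12 of 18 mm) (value of joint gate between 1.45 and 1.75 rad and velocity of joint gate between -0.1 and 0.1 rad/s and contact force between the fingers and gate above 0.5 N and value of joint carriage above 0.143 m and value of joint each of free_catch, hinge_catch above 0.012 m); the arm keeps its last pose, push and grip.
It fails at once if the hinge-side catch is squeezed before the free-end catch (value of joint hinge_catch above 0.009 m and value of joint free_catch below 0.011 m).
It fails at once if a loose die, tool or part is shoved more than 30 mm from its place (distance of any of die_wide, die_mid, die_slim, nylon_block, screwdriver, case_ring, parts_dish, oil_jar from where it was at the start of the episode above 0.03 m).
It also fails if it takes over 72 s, if anything falls off the work surface, if the arm or the gripper's body presses on something with over 40 N, if the wrist force passes 120 N, or if a joint passes its speed limit or range.

ROBOT

A 6-joint arm with a two-finger parallel gripper is mounted at the origin on the work surface. World frame = base frame: x ahead of the robot, y to its left, z up, the work surface at z = 0. Lengths are in mm, angles in rad, forces in N, time in s.
With the tool pointing down it reaches from about 275 to 750 mm from the base axis. Payload 10.2 kg.
Tool frame: the origin (TCP) lies between the finger pads; the fingertips stand 17 mm ahead of it and the grasp point (between the pads) lies 2 mm behind it; z points along the fingers, y is the line along which they close (so a half turn about z gives the same grasp; the last joint's range is limited). The gripper opens to 85 mm and grips with 20 to 120 N. Pads are 22 mm wide; open, the fingers measure 114 mm over their backs; the gripper's body (76 mm by 85 mm) begins 54 mm behind the grasp point. The pads swing forward as they close: fully open they stand 13 mm farther back than shut.
Start: joints at [-1.571, 0.313, 1.498, -0, 1.331, -0.223], TCP at [115.991, -512.033, 248.294] pointing down, gripper open.
Joint ranges: [-2.94, 2.94], [-0.97, 2.17], [0.19, 2.56], [-1.23, 4.37], [0.02, 3.11], [-2.88, 2.88]. Speed limits (rad/s): [2.39, 2.39, 3.01, 3.14, 3.14, 3.14].

INTERFACE

Orientations are given as a unit quaternion [w, x, y, z].
In Python, from rig import * gives the robot as it stands.
- The arm moves only by the tool step_arm, never from a script. Its argument "commands" is text: rows parted by semicolons, each of 7 numbers parted by spaces: the opening, from 0 (shut) to 1 (fully open), then the shift along the tool's x, y, z in cm, then the turn, a rotation vector about the tool's x, y, z in rad. In form: hand x y z rx ry rz; .... A call has 1 to 20 rows; each row is the pose to reach, as a shift and turn from the pose commanded when the call began, along the tool's axes at that moment; what a row does not reach only later rows make up. A row lasts 1/12 s, in which the tool goes at most 41.7 mm and 7.16 degrees, less where a joint would pass 70% of its speed; a pose out of reach is approached as far as the arm can. A call with a gripper value outside its range is refused whole. The fingers move at their own pace and stop on an object; "newtons" is the grip in N (left out, the last holds). Time passes only in rows, so rows that repeat a pose let the fingers close. It gives the time, the measured TCP pose, the force, the opening and the grip force at its end, in the units of the state.
- sense(): the state, without advancing time (a new reading comes with each control period).
- capture(name): name is "side" or "top"; returns the picture (480x640x3 uint8, red, green, blue); there is no depth.
- camera_model(name): a dict with "mtx" (3x3 intrinsics, pixels), "eye" and "rotation" of the camera in the world. Camera axes: x right, y down, z forward; pixel columns grow to the right and rows downward; lengths in mm; the calibration is good to about 2 mm. A picture is of the moment at which its call begins. camera_model takes no time and is no camera call.
- finish_job(): hands the job in; it is judged then, once.
Trained networks look in the newest picture that a camera, given by its name, has taken for a name from the list of things; names that differ only in an ending like _2 or _b are one class to them, and where a whole thing is asked for, a point or a joint stands for the part that bears it (a point fixed in the world has none). Each returns a list of dicts, best first, with "score" (0 to 1); they miss things now and then, are a little off and sometimes report something else, mostly with a low value. They report only what shows in the picture. A call takes as long as a camera call.
- search_frame(camera, label): "rect" ([centre column, centre row, width, height] in pixels, round what is visible of it).
- trace(camera, label): "mask" (480x640 bool, what is visible of it) and "rect" ([centre column, centre row, width, height] in pixels, round what is visible of it).
- spot_point(camera, label): "xy" ([column, row] in pixels: a listed point, or the origin of a listed thing).
The state is a dict: "time_s": time; "joints": joint angles; "dq": joint speeds; "tau": joint torques, N m; "eef_pos": TCP position; "ee_rot": TCP orientation; "force": force on the tool from outside, world axes, zero at the start; "wrist_torque": the same for the moment, N m; "grip_width": opening from 0.0 (shut) to 1.0 (fully open); "grip_force": force on a finger pad.
Only numpy, scipy, OpenCV 4.12 (cv2) and the standard library are available. Lean on these libraries where they do the work, as an engineer would, in place of code of your own. Each camera call takes 0.05 s, during which the arm holds its last target. There are 200 camera calls.

## Working session

There is one attempt and no reset: what is moved stays moved. The work goes in short steps, Python scripts to look and compute and a tool call to move; the robot and the scene stay as the last step left them, time stands still between calls to the robot, and variables do not carry over. Pictures are saved under pics/ and viewed, at most 10 in all, crops included, and the job is handed in when it is done.

Besides the shell and the picture viewer there is one more tool, called after ">>>" by a JSON object that holds its "fn" and its "kwargs". step_arm: Moves the arm, as the interface text tells. Its arguments: {"type":"object","properties":{"commands":{"type":"string"},"newtons":{"type":"number"}},"required":["commands"]}

```bash
mkdir -p pics
cat > h.py <<'E'
from rig import *
import numpy as np, cv2
from scipy.spatial.transform import Rotation as R
PTS=["press_ram","carriage_knob","free_catch_mid","hinge_catch_mid","gate_post","hinge_axis"]
def ray(cam,xy):
    m=camera_model(cam);K=np.array(m["mtx"]);Rt=np.array(m["rotation"])
    d=np.linalg.solve(K,[xy[0],xy[1],1.]);return np.array(m["eye"],float),Rt@d/np.linalg.norm(d)
def onz(cam,xy,z):
    e,d=ray(cam,xy);return e+d*(z-e[2])/d[2]
def tri(a,b):
    A=np.zeros((3,3));v=np.zeros(3);rs=[ray("top",a),ray("side",b)]
    for e,d in rs:
        P=np.eye(3)-np.outer(d,d);A+=P;v+=P@e
    return np.linalg.solve(A,v)
def tool():
    s=sense();q=s["ee_rot"];return np.array(s["eef_pos"]),R.from_quat([q[1],q[2],q[3],q[0]])
def rel(p,yaw=None):
    t,r=tool();return r.inv().apply(np.array(p)-t)/10
E
python3 - <<'E'
from h import *
for c in("top","side"):
    cv2.imwrite(f"pics/{c}0.png",capture(c)[:,:,::-1]); m=camera_model(c);print(c,m)
Z=dict(press_ram=100,carriage_knob=80,free_catch_mid=78,hinge_catch_mid=78,gate_post=100,hinge_axis=80)
for n in PTS:
    xs={}
    for c in("top","side"):
        r=spot_point(c,n)
        if r: xs[c]=r[0]["xy"];print(n,c,np.round(r[0]["xy"],1),round(r[0]["score"],2),np.round(onz(c,r[0]["xy"],Z[n]),1))
    if len(xs)==2:print("  tri",np.round(tri(xs["top"],xs["side"]),1))
t,r=tool();print(t,r.as_matrix().round(3),sense())
E
```

```text
top {'mtx': array([[482.47059451,   0.        , 312.70124274],
       [  0.        , 482.47059451, 230.76868156],
       [  0.        ,   0.        ,   1.        ]]), 'eye': array([ 448.31380825,  156.07864591, 1106.05013578]), 'rotation': array([ 0.04204128, -0.69884252,  0.71242541, -0.04797591])}
side {'mtx': array([[464.54567388,   0.        , 326.66287658],
       [  0.        , 464.54567388, 236.55326993],
       [  0.        ,   0.        ,   1.        ]]), 'eye': array([327.98969278, 699.15370212, 819.95655126]), 'rotation': array([ 0.07238362, -0.21486953,  0.91065901, -0.34538654])}Traceback (most recent call last):
  File "<stdin>", line 9, in <module>
  File "h.py", line 9, in onz
    e,d=ray(cam,xy);return e+d*(z-e[2])/d[2]
        ~~~^^^^^^^^
  File "h.py", line 7, in ray
    d=np.linalg.solve(K,[xy[0],xy[1],1.]);return np.array(m["eye"],float),Rt@d/np.linalg.norm(d)
                                                                          ~~^~
ValueError: matmul: Input operand 1 has a mismatch in its core dimension 0, with gufunc signature (n?,k),(k,m?)->(n?,m?) (size 3 is different from 4)
```

```bash
sed -i 's/Rt=np.array(m\["rotation"\])/q=m["rotation"];Rt=R.from_quat([q[1],q[2],q[3],q[0]]).as_matrix()/' h.py
python3 - <<'E'
from h import *
Z=dict(press_ram=100,carriage_knob=80,free_catch_mid=78,hinge_catch_mid=78,gate_post=100,hinge_axis=80)
for n in PTS:
    xs={}
    for c in("top","side"):
        r=spot_point(c,n)
        if r: xs[c]=r[0]["xy"];print(n,c,np.round(r[0]["xy"],1),round(r[0]["score"],2),np.round(onz(c,r[0]["xy"],Z[n]),1))
    if len(xs)==2:print("  tri",np.round(tri(xs["top"],xs["side"]),1))
t,r=tool();print(t,r.as_matrix().round(3),sense()["time_s"])
E
```

```text
press_ram top [436.9 282.2] 0.92 [ 464.5 -109.6  100. ]
press_ram side [423.1 188.3] 0.91 [ 465.3 -105.8  100. ]
  tri [ 465.3 -110.5   96. ]
carriage_knob top [326.7 265.4] 0.84 [504.9 117.9  80. ]
carriage_knob side [368.8 258.8] 0.75 [500.9 125.1  80. ]
  tri [504.4 117.2  69.6]
free_catch_mid top [367.7 202.3] 0.73 [639.8  25.8  78. ]
free_catch_mid side [325.4 205.9] 0.66 [648.1  27.   78. ]
  tri [643.6  27.   78.8]
hinge_catch_mid top [319.7 195.2] 0.92 [657.4 129.4  78. ]
hinge_catch_mid side [297.2 233. ] 0.62 [665.5 127.9  78. ]
  tri [659.9 130.6  82.3]
gate_post top [345.  165.9] 0.37 [715.7  74.5 100. ]
gate_post side [352.2 228.8] 0.7 [558.5  82.1 100. ]
  tri [637.7  70.9  99.9]
hinge_axis top [284.1 209.6] 0.93 [626.8 206.9  80. ]
hinge_axis side [296.1 261.3] 0.72 [629.8 197.9  80. ]
  tri [624.7 206.3  92.4]
[ 115.98337102 -512.02587123  248.29567537] [[ 0.975  0.221  0.   ]
 [ 0.221 -0.975  0.   ]
 [ 0.    -0.    -1.   ]] 0.75
```

View pics/top0.png

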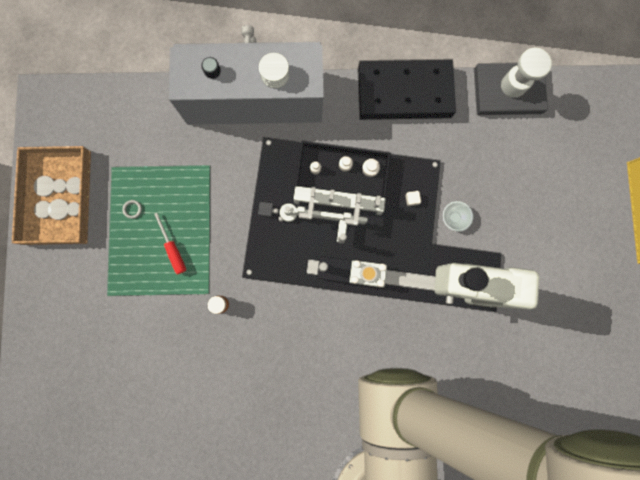

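View pics/side0.png

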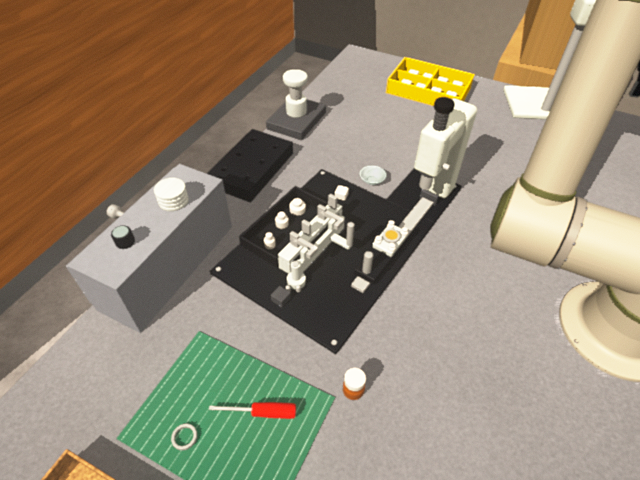

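The top picture shows the knob near (323,267), the gate post near (342,225), the hinge at (288,212), and the press at (475,285). The station yaw comes out at about -9.8°. The side picture agrees. I'll lift and swing over to the hinge side of the knob.

>>> {"fn": "step_arm", "kwargs": {"commands": "1 0 0 -9 0 0 0; 1 0 0 -18 0 0 0; 1 0 0 -18 0 0 0; 1 0 0 -18 0 0 0; 1 0 0 -18 0 0 0; 1 52.3 -57 -18 0 0 0.396; 1 52.3 -57 -18 0 0 0.396; 1 52.3 -57 -18 0 0 0.396; 1 52.3 -57 -18 0 0 0.396; 1 52.3 -57 -18 0 0 0.396; 1 52.3 -57 -18 0 0 0.396; 1 52.3 -57 -18 0 0 0.396; 1 52.3 -57 -18 0 0 0.396; 1 52.3 -57 -18 0 0 0.396; 1 52.3 -57 -18 0 0 0.396; 1 52.3 -57 -18 0 0 0.396; 1 52.3 -57 -18 0 0 0.396; 1 52.3 -57 -18 0 0 0.396; 1 52.3 -57 -18 0 0 0.396; 1 52.3 -57 -18 0 0 0.396"}}

```text
time_s: 2.42
eef_pos: [426.8, 32.8, 428.5]
ee_rot: [0.0, 0.996, -0.086, 0.0]
force: [0.5, -1.6, 0.1]
grip_width: 0.999
grip_force: 0.0
```

>>> {"fn": "step_arm", "kwargs": {"commands": "1 6.2 -15.7 17.8 0 0 0; 1 6.2 -15.7 17.8 0 0 0; 1 6.2 -15.7 17.8 0 0 0; 1 6.2 -15.7 17.8 0 0 0; 1 6.2 -15.7 17.8 0 0 0; 1 6.2 -15.7 17.8 0 0 0; 1 6.2 -15.7 17.8 0 0 0; 1 6.2 -15.7 17.8 0 0 0; 1 6.2 -15.7 17.8 0 0 0"}}

```text
time_s: 3.17
eef_pos: [514.6, 174.1, 251.3]
ee_rot: [-0.0, 0.996, -0.086, 0.001]
force: [-0.2, 0.0, 1.8]
grip_width: 1.001
grip_force: 0.0
```

Run:
```python
from h import *
a=capture("top");b=capture("side")
cv2.imwrite("pics/t1.png",cv2.resize(np.vstack([a,b]),(400,600))[:,:,::-1]);cv2.imwrite("pics/ts.png",np.hstack([cv2.resize(a,(400,300)),cv2.resize(b,(400,300))])[:,:,::-1])
s=sense();print(s["joints"],s["eef_pos"],s["ee_rot"])
Z=dict(carriage_knob=80,gate_post=100,hinge_axis=80,free_catch_mid=78,hinge_catch_mid=78)
for n in Z:
  for c in("top","side"):
    for r in spot_point(c,n)[:1]:print(n,c,np.round(r["xy"],1),round(r["score"],2),np.round(onz(c,r["xy"],Z[n]),1))
```

```text
[ 1.09885336e-01  3.49200978e-01  1.43801629e+00 -1.07856866e-04
  1.35154953e+00  1.85474971e+00] [514.74231058 173.7718572  251.96420107] [-2.24801192e-04  9.96214947e-01 -8.69124862e-02  1.39592046e-03]
carriage_knob top [322.1 265.6] 0.63 [504.7 127.7  80. ]
gate_post side [351.9 230.1] 0.73 [557.6  85.7 100. ]
hinge_axis top [286.3 207.4] 0.57 [631.5 202.1  80. ]
hinge_axis side [292.  262.4] 0.69 [635.8 204.1  80. ]
free_catch_mid top [370.4 203.1] 0.7 [638.  20.  78.]
free_catch_mid side [326.9 207.2] 0.85 [643.3  29.1  78. ]
hinge_catch_mid side [298.2 236.2] 0.72 [659.2 135.   78. ]
```

View pics/ts.png

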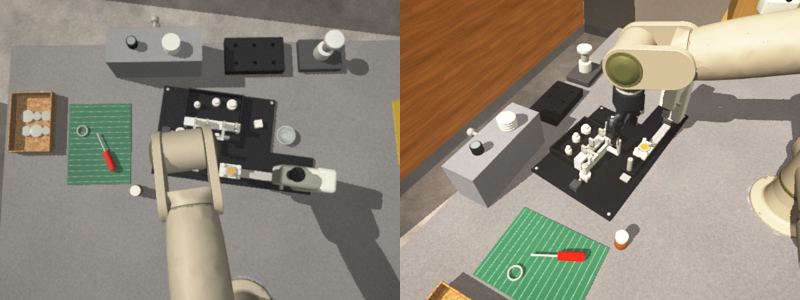

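The top half shows the wrist fork spanning columns 150–222, offset right of the tool, so it will hang over the press at the end of the push. I'll work out its height.

Run:
```python
from h import *
m=camera_model("side")
e,d=ray("side",(362,109))
for y in(215,235,255):print(y,(e+d*(y-e[1])/d[1]).round())
# fork lower edge of the right leg in side
for p in((362,138),(362,82),(440,140)):
    e,d=ray("side",p);print(p,(e+d*(235-e[1])/d[1]).round(),(e+d*(100-e[1])/d[1]).round())
for z in(500,560,600):
    print(z,[onz("top",(x*1.6,y*1.6),z)[:2].round() for x,y in((150,150),(210,130),(222,180),(165,200),(230,200))])
```

```text
215 [510. 215. 482.]
235 [502. 235. 496.]
255 [495. 255. 510.]
(362, 138) [499. 235. 454.] [548. 100. 348.]
(362, 82) [505. 235. 532.] [556. 100. 448.]
(440, 140) [401. 235. 485.] [422. 100. 388.]
500 [array([516., 242.]), array([555., 120.]), array([453.,  99.]), array([416., 213.]), array([413.,  84.])]
560 [array([509., 234.]), array([544., 124.]), array([452., 104.]), array([419., 207.]), array([417.,  91.])]
600 [array([505., 228.]), array([537., 126.]), array([452., 108.]), array([421., 203.]), array([419.,  96.])]
```

Run:
```python
import cv2
b=cv2.imread("pics/t1.png");a=cv2.imread("pics/ts.png")
cv2.imwrite("pics/c1.png",cv2.resize(a[:250,520:800],None,fx=2.4,fy=2.4,interpolation=cv2.INTER_CUBIC))
```

```text
(no output)
```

View pics/c1.png

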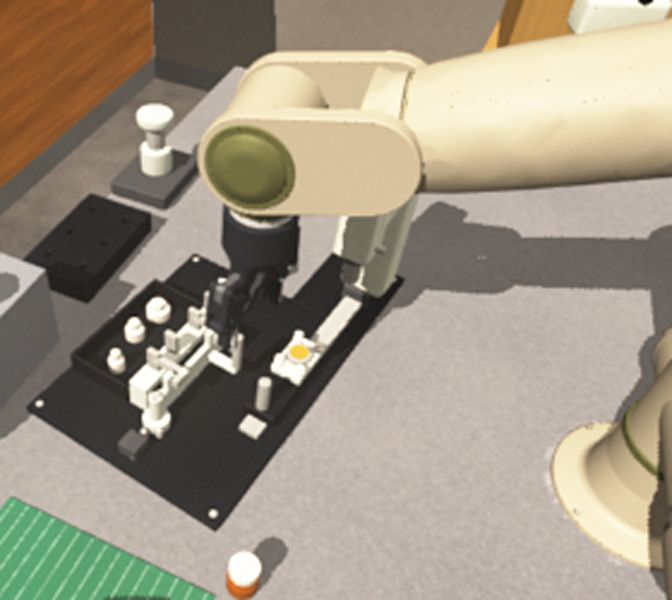

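The wrist fork is centred on the tool (about ±65 mm) and its underside is about 200 mm above the TCP. So I'll push with shut fingers from behind, tool leaned slightly toward the hinge side.

>>> {"fn": "step_arm", "kwargs": {"commands": "0 -0.1 0.6 0 -0.1 0 0; 0 -0.1 0.6 0 -0.17 0 0; 0 -0.1 0.6 3 -0.17 0 0; 0 -0.1 0.6 6 -0.17 0 0; 0 -0.1 0.6 8 -0.17 0 0; 0 -0.1 0.6 10 -0.17 0 0; 0 -0.1 0.6 12 -0.17 0 0; 0 -0.1 0.6 14 -0.17 0 0; 0 -0.1 0.6 16 -0.17 0 0; 0 -0.1 0.6 17 -0.17 0 0; 0 -0.1 0.6 17.5 -0.17 0 0; 0 -0.1 0.6 17.5 -0.17 0 0", "newtons": 60}}

```text
time_s: 4.77
eef_pos: [512.3, 168.7, 74.8]
ee_rot: [0.085, 0.993, -0.086, -0.008]
force: [0.1, -0.7, 0.6]
grip_width: 0.005
grip_force: 0.0
```

Run:
```python
from h import *
cv2.imwrite("pics/s2.png",cv2.resize(capture("side")[150:350,200:467],(800,600),interpolation=cv2.INTER_CUBIC)[:,:,::-1])
s=sense();print(s["eef_pos"],s["force"],s["grip_width"],tool()[1].as_matrix().round(3))
print(spot_point("side","carriage_knob")[:1])
```

```text
[512.73216467 168.73866096  75.74913459] [ 0.28824732 -0.15229929  0.00494312] 0.0016969987233253 [[ 0.985 -0.17  -0.029]
 [-0.172 -0.971 -0.167]
 [ 0.     0.169 -0.986]]
[{'xy': [369.1, 256.2], 'score': 0.9}]
```

View pics/s2.png

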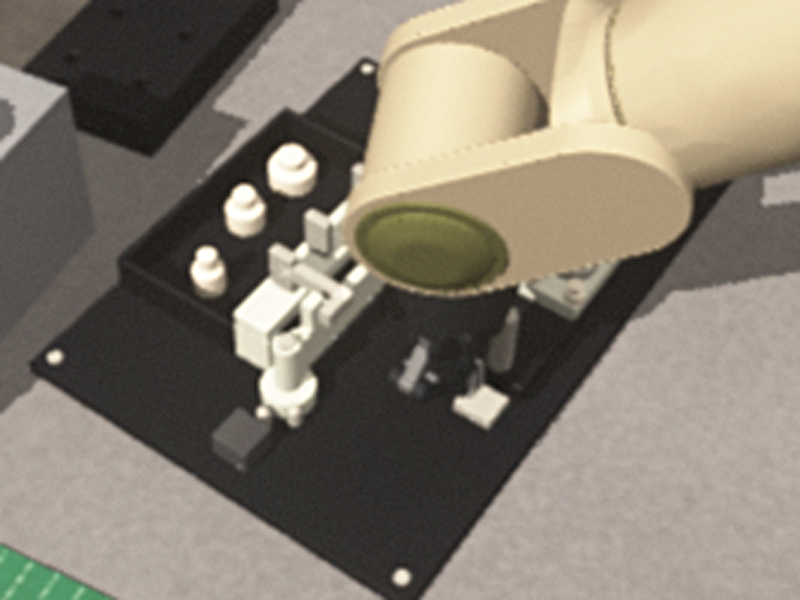

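The side crop shows the shut fingers just behind the knob (stem at (505,345)) and in line with the rail. Now I push along station -y.

>>> {"fn": "step_arm", "kwargs": {"commands": "0 0 1 0.17 0 0 0; 0 0 2 0.34 0 0 0; 0 0 3 0.51 0 0 0; 0 0 4 0.68 0 0 0; 0 0 5 0.85 0 0 0; 0 0 6 1.02 0 0 0; 0 0 7 1.19 0 0 0; 0 0 8 1.36 0 0 0; 0 0 9 1.53 0 0 0; 0 0 10 1.7 0 0 0; 0 0 11 1.87 0 0 0; 0 0 12 2.04 0 0 0; 0 0 13 2.21 0 0 0; 0 0 13.5 2.3 0 0 0; 0 0 14 2.39 0 0 0; 0 0 14 2.39 0 0 0"}}

```text
time_s: 6.2
eef_pos: [487.5, 27.9, 75.3]
ee_rot: [0.085, 0.993, -0.087, -0.008]
force: [-0.5, 0.5, -0.4]
grip_width: -0.0
grip_force: 0.0
```

>>> {"fn": "step_arm", "kwargs": {"commands": "0 0 0.5 0.08 0 0 0; 0 0 1 0.17 0 0 0; 0 0 1.3 0.22 0 0 0"}}

```text
time_s: 6.45
eef_pos: [485.4, 15.5, 75.3]
ee_rot: [0.085, 0.993, -0.086, -0.008]
force: [0.6, 2.4, 0.0]
grip_width: 0.003
grip_force: 1.4
```

Run:
```python
from h import *
for c in("side","top"):
  capture(c)
  for r in spot_point(c,"carriage_knob")[:1]:print(c,r,onz(c,r["xy"],80).round(1))
s=sense();print(s["eef_pos"],s["force"])
```

```text
side {'xy': [403.2, 215.6], 'score': 0.86} [480.3 -22.7  80. ]
[485.53945419  15.63163073  75.40433804] [-0.22466565  0.53824657  0.11505153]
```

>>> {"fn": "step_arm", "kwargs": {"commands": "0 0 0.3 0.05 0 0 0; 0 0 0.6 0.1 0 0 0; 0 0 0.9 0.15 0 0 0"}}

```text
time_s: 6.9
eef_pos: [484.1, 6.8, 75.5]
ee_rot: [0.084, 0.993, -0.086, -0.007]
force: [0.1, 2.6, -0.2]
grip_width: 0.001
grip_force: 1.4
```

>>> {"fn": "step_arm", "kwargs": {"commands": "0 0 0.3 0.05 0 0 0; 0 0 0.6 0.1 0 0 0; 0 0 0.9 0.15 0 0 0"}}

```text
time_s: 7.15
eef_pos: [483.4, 1.9, 75.7]
ee_rot: [0.08, 0.993, -0.088, -0.006]
force: [8.8, 55.1, 6.3]
grip_width: -0.004
grip_force: 28.1
```

55 N: the carriage is home against the stop. I'll back off, lift, and go above the free-end catch with the gripper open.

>>> {"fn": "step_arm", "kwargs": {"commands": "0 0 -0.6 -0.1 0 0 0; 0 0 -2.4 -0.4 0 0 0; 0 0 -2.4 -4 0 0 0; 0 0 -2.4 -8 0 0 0; 0 0 -2.4 -12 0 0 0; 0.5 0 -2.4 -15 0 0 0; 1 4 -2.3 -16 0.1 0 0; 1 8 -2.2 -16 0.17 0 0; 1 12 -2.2 -16 0.17 0 0; 1 15.1 -2.2 -16 0.17 0 0; 1 15.1 -2.2 -16 0.17 0 0; 1 15.1 -2.2 -16 0.17 0 0; 1 15.1 -2.2 -16 0.17 0 0", "newtons": 40}}

```text
time_s: 8.23
eef_pos: [639.1, 19.7, 229.3]
ee_rot: [0.0, 0.996, -0.087, -0.001]
force: [-0.2, -0.2, 0.6]
grip_width: 1.006
grip_force: 0.0
```

Run:
```python
from h import *
a=capture("top");b=capture("side")
cv2.imwrite("pics/p3.png",np.hstack([cv2.resize(a[150:300,250:450],(400,300)),cv2.resize(b[150:300,250:450],(400,300))])[:,:,::-1])
Z=dict(carriage_knob=80,gate_post=100,hinge_axis=80,free_catch_mid=78,hinge_catch_mid=78)
for n in Z:
  for c in("top","side"):
    for r in spot_point(c,n)[:1]:print(n,c,np.round(r["xy"],1),round(r["score"],2),np.round(onz(c,r["xy"],Z[n]),1))
t,r=tool();print(t,r.as_matrix().round(3))
```

```text
carriage_knob side [401.9 216.9] 0.95 [481.5 -17.6  80. ]
gate_post top [340.2 235.5] 0.74 [566.   88.8 100. ]
gate_post side [350.6 228.6] 0.63 [561.8  83.1 100. ]
hinge_axis top [285.4 207.8] 0.78 [630.7 204.   80. ]
hinge_axis side [292.4 264.4] 0.69 [632.6 208.2  80. ]
free_catch_mid top [368.2 201.4] 0.64 [641.8  24.6  78. ]
free_catch_mid side [324.5 208.5] 0.57 [646.3  35.3  78. ]
hinge_catch_mid top [316.5 192.8] 0.58 [662.8 136.3  78. ]
hinge_catch_mid side [301.7 235.6] 0.98 [653.4 130.1  78. ]
[639.67191376  19.86257285 229.58764578] [[ 0.985 -0.172  0.   ]
 [-0.172 -0.985 -0.   ]
 [ 0.     0.    -1.   ]]
```

View pics/p3.png

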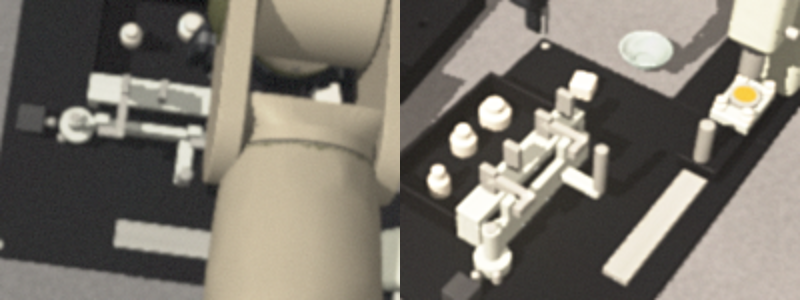

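Side crop: the carriage is home. Catch pieces show at full-frame pixels of about (333,197), (322,207), (306,222) and (295,234). I'll check them against the networks.

Run:
```python
from h import *
for p in((333,196),(322.5,206.5),(306.5,221.5),(295,233)):print(onz("side",p,93).round(1))
print([onz("top",(250+x/2,150+y/2),93).round(1) for x,y in((122,84),(162,90))])
```

```text
[640.4   4.4  93. ]
[646.5  45.2  93. ]
[656.8 101.4  93. ]
[662.8 141.6  93. ]
[array([661.6, 148.3,  93. ]), array([654.3, 105.6,  93. ])]
```

>>> {"fn": "step_arm", "kwargs": {"commands": "1 0.15 -0.3 3 0 0 0; 1 0.15 -0.3 6 0 0 0; 1 0.15 -0.3 9 0 0 0; 1 0.15 -0.3 11 0 0 0; 1 0.15 -0.3 12.5 0 0 0; 1 0.15 -0.3 13.5 0 0 0; 1 0.15 -0.3 14.2 0 0 0; 1 0.15 -0.3 14.6 0 0 0; 1 0.15 -0.3 14.6 0 0 0"}}

```text
time_s: 9.58
eef_pos: [641.7, 22.5, 83.3]
ee_rot: [-0.0, 0.996, -0.086, -0.0]
force: [-0.4, 0.5, 0.2]
grip_width: 1.003
grip_force: 0.0
```

Run:
```python
from h import *
b=capture("side")
cv2.imwrite("pics/p4.png",cv2.resize(b[150:290,250:437],(800,600),interpolation=cv2.INTER_CUBIC)[:,:,::-1])
print(sense()["eef_pos"],sense()["force"])
```

```text
[641.95287621  22.51721425  84.03426642] [-0.39460399 -1.0835579   0.74683407]
```

View pics/p4.png

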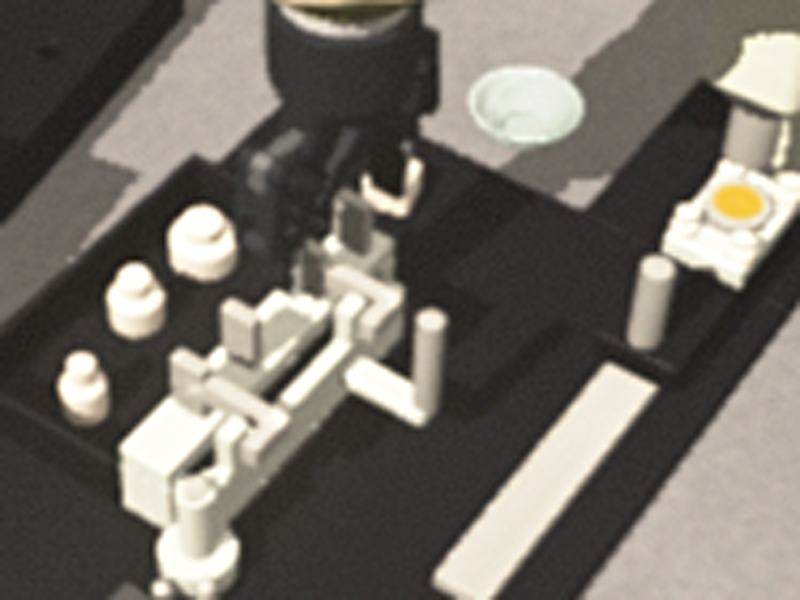

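Run:
```python
from h import *
def proj(cam,p):
    m=camera_model(cam);q=m["rotation"];Rt=R.from_quat([q[1],q[2],q[3],q[0]]).as_matrix()
    v=np.array(m["mtx"])@(Rt.T@(np.array(p)-m["eye"]));return v[:2]/v[2]
cr=lambda p:((proj("side",p)-[250,150])*800/187).round()
u=np.array([.172,.985,0]);T=np.array([642,22.5,0])
for s in(-50,50):
  for z in(67,80,100,140):print(s,z,cr(T+s*u+[0,0,z]))
print("tabs",[cr(np.array([643,27,0])+s*u+[0,0,z]) for s in(-21.5,21.5) for z in(60,96)])
e=[250+265*187/800,150+245*187/800]
for z in(65,70,80,90,100):print(z,onz("side",e,z).round())
m=trace("side","free_catch")[:1]
for r in m:print("trace",r["rect"],r["score"])
```

```text
-50 67 [390. 200.]
-50 80 [391. 183.]
-50 100 [392. 155.]
-50 140 [396.  98.]
50 67 [280. 307.]
50 80 [280. 290.]
50 100 [280. 262.]
50 140 [279. 205.]
tabs [array([354., 243.]), array([356., 195.]), array([307., 290.]), array([307., 241.])]
65 [679.  33.  65.]
70 [677.  38.  70.]
80 [672.  46.  80.]
90 [668.  55.  90.]
100 [663.  64. 100.]
trace [332.9, 217.0, 23.2, 18.8] 0.74
```

The predicted tab and lug positions match the picture, so I'll squeeze the free-end catch while shifting 4 mm toward the lug.

>>> {"fn": "step_arm", "kwargs": {"commands": "0.8 0 0.1 0 0 0 0; 0.6 0 0.2 0 0 0 0; 0.5 0 0.3 0 0 0 0; 0.35 0 0.4 0 0 0 0; 0.35 0 0.4 0 0 0 0; 0.35 0 0.4 0 0 0 0; 0.35 0 0.4 0 0 0 0; 0.35 0 0.4 0 0 0 0; 0.35 0 0.4 0 0 0 0", "newtons": 30}}

```text
time_s: 10.43
eef_pos: [641.4, 17.9, 85.1]
ee_rot: [0.001, 0.996, -0.086, 0.001]
force: [-4.2, -1.8, 8.1]
grip_width: 0.384
grip_force: 33.0
```

Squeezed: 32.6 mm between the pads at 33 N. Now open, lift, and move 100 mm to the hinge-side catch.

>>> {"fn": "step_arm", "kwargs": {"commands": "0.35 0 0 0 0 0 0; 1 0 -0.3 0 0 0 0; 1 0 -0.5 0 0 0 0; 1 0 -0.5 0 0 0 0; 1 0 -0.5 0 0 0 0; 1 0 -0.5 -3 0 0 0; 1 0 -0.5 -6 0 0 0; 1 0 -4 -7 0 0 0; 1 0 -7.5 -7 0 0 0; 1 0 -10.4 -7 0 0 0; 1 0 -10.4 -7 0 0 0; 1 0 -10.4 -5 0 0 0; 1 0 -10.4 -3 0 0 0; 1 0 -10.4 -1.5 0 0 0; 1 0 -10.4 -0.5 0 0 0; 1 0 -10.4 0 0 0 0; 1 0 -10.4 0 0 0 0"}}

```text
time_s: 11.85
eef_pos: [658.6, 120.8, 82.7]
ee_rot: [0.0, 0.996, -0.087, -0.001]
force: [-0.4, 0.4, -0.5]
grip_width: 0.998
grip_force: 0.0
```

Run:
```python
from h import *
b=capture("side")
g=np.clip(b[150:290,250:437].astype(float)*1.8+20,0,255).astype(np.uint8)
cv2.imwrite("pics/p5.png",cv2.resize(g,(800,600),interpolation=cv2.INTER_CUBIC)[:,:,::-1])
print(sense()["eef_pos"],sense()["force"])
```

```text
[659.07919923 120.81499287  83.73459035] [-0.26158731 -0.26777142 -0.44572787]
```

View pics/p5.png

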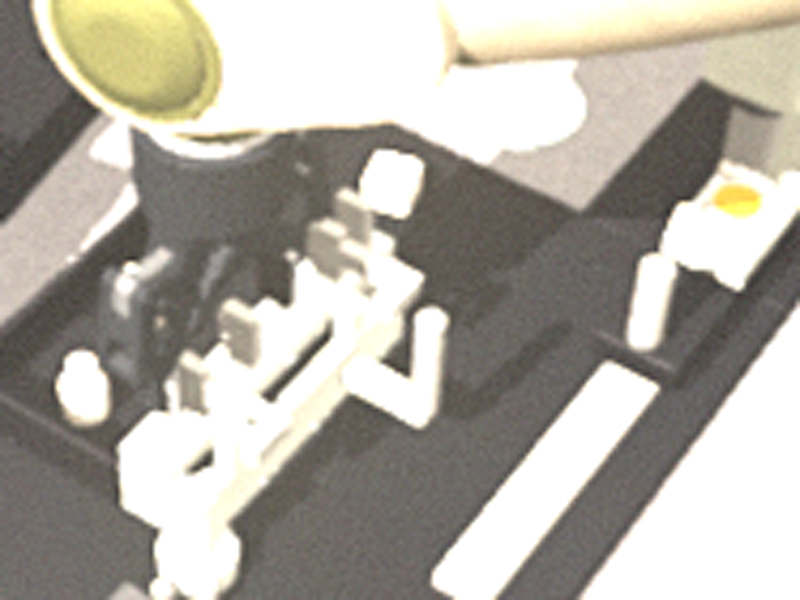

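The free-end tab has closed up to its lug, at (325,245) against (352,215). The fingers straddle the hinge-side catch, so I squeeze.

>>> {"fn": "step_arm", "kwargs": {"commands": "0.8 0 0.1 0 0 0 0; 0.6 0 0.2 0 0 0 0; 0.5 0 0.3 0 0 0 0; 0.35 0 0.4 0 0 0 0; 0.35 0 0.4 0 0 0 0; 0.35 0 0.4 0 0 0 0; 0.35 0 0.4 0 0 0 0; 0.35 0 0.4 0 0 0 0; 0.35 0 0.4 0 0 0 0; 0.35 0 0.4 0 0 0 0", "newtons": 30}}

```text
time_s: 12.73
eef_pos: [658.8, 116.3, 85.6]
ee_rot: [0.0, 0.996, -0.086, 0.001]
force: [-3.7, -4.1, 9.0]
grip_width: 0.381
grip_force: 33.4
```

Both catches are squeezed. Now open, lift, and move over the gate post to grip it.

>>> {"fn": "step_arm", "kwargs": {"commands": "0.35 0 0 0 0 0 0; 1 0 -0.3 0 0 0 0; 1 0 -0.4 0 0 0 0; 1 0 -0.4 0 0 0 0; 1 0 -0.4 0 0 0 0; 1 0 -0.4 -4 0 0 0; 1 0 -0.4 -7 0 0 0; 1 -3 1 -8 0 0 0; 1 -6 3 -8 0 0 0; 1 -9.2 4.75 -8 0 0 0; 1 -9.2 4.75 -8 0 0 0; 1 -9.2 4.75 -8 0 0 0"}}

```text
time_s: 13.73
eef_pos: [558.2, 85.8, 163.7]
ee_rot: [0.0, 0.996, -0.087, -0.0]
force: [0.9, -1.0, 0.9]
grip_width: 0.995
grip_force: 0.0
```

Run:
```python
from h import *
b=capture("side")
for r in spot_point("side","gate_post")[:2]:print(r,onz("side",r["xy"],100).round(1))
g=np.clip(b[150:290,250:437].astype(float)*1.4+15,0,255).astype(np.uint8)
cv2.imwrite("pics/p6.png",cv2.resize(g,(800,600),interpolation=cv2.INTER_CUBIC)[:,:,::-1])
for p in((405,425),):pass
print(sense()["eef_pos"],sense()["force"])
```

```text
{'xy': [347.6, 229.8], 'score': 0.84} [566.   89.1 100. ]
[560.35663993  86.15040533 164.07407334] [-0.22329906  0.1242301  -0.04644012]
```

View pics/p6.png

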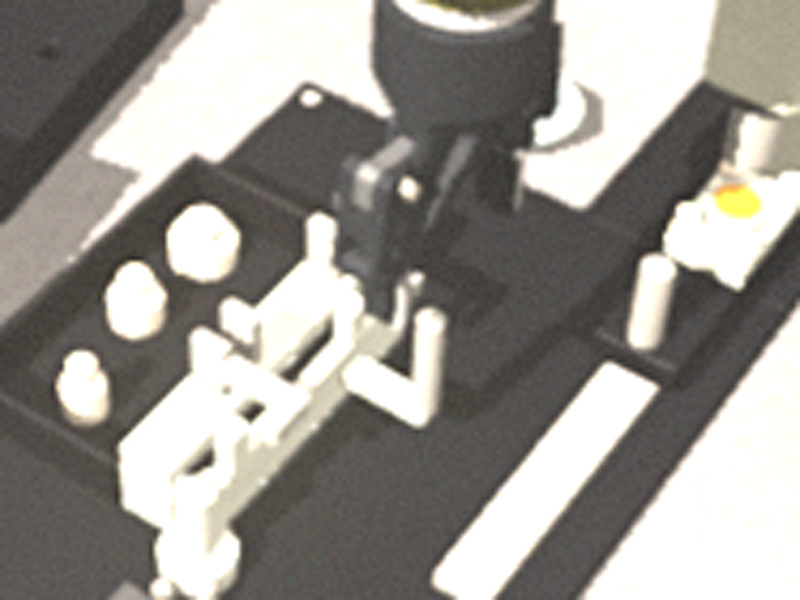

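Both catches look closed, the gate is shut, and the post top is at crop (431,318), about (561,84) in world. Descend and grip.

>>> {"fn": "step_arm", "kwargs": {"commands": "1 0.1 0.1 3 0 0 0; 1 0.1 0.1 5 0 0 0; 1 0.1 0.1 6.3 0 0 0; 1 0.1 0.1 6.8 0 0 0; 0.6 0.1 0.1 6.8 0 0 0; 0.3 0.1 0.1 6.8 0 0 0; 0.05 0.1 0.1 6.8 0 0 0; 0.05 0.1 0.1 6.8 0 0 0; 0.05 0.1 0.1 6.8 0 0 0; 0.05 0.1 0.1 6.8 0 0 0; 0.05 0.1 0.1 6.8 0 0 0", "newtons": 40}}

```text
time_s: 14.75
eef_pos: [560.5, 85.3, 96.2]
ee_rot: [-0.0, 0.996, -0.087, 0.001]
force: [-0.1, 1.6, 3.8]
grip_width: 0.149
grip_force: 38.9
```

Gripped, with a 12.7 mm reading on the post. Now the opening arc about the hinge, in tool axes.

>>> {"fn": "step_arm", "kwargs": {"commands": "0.05 -0.6 -0.27 0 0 0 0; 0.05 -1.22 -0.56 0 0 0 0; 0.05 -1.8 -0.9 0 0 0 0; 0.05 -2.38 -1.24 0 0 0 0; 0.05 -2.93 -1.63 0 0 0 0; 0.05 -3.47 -2.04 0 0 0 0; 0.05 -3.47 -2.04 0 0 0 0"}}

```text
time_s: 15.33
eef_pos: [527.8, 110.9, 96.0]
ee_rot: [0.001, 0.996, -0.086, -0.001]
force: [-6.1, -8.1, 8.6]
grip_width: 0.151
grip_force: 40.0
```

>>> {"fn": "step_arm", "kwargs": {"commands": "0.05 -0.5 -0.44 0 0 0 0; 0.05 -1 -0.89 0 0 0 0; 0.05 -1.46 -1.38 0 0 0 0; 0.05 -1.91 -1.89 0 0 0 0; 0.05 -2.32 -2.42 0 0 0 0; 0.05 -2.71 -2.97 0 0 0 0; 0.05 -3.07 -3.54 0 0 0 0; 0.05 -3.41 -4.12 0 0 0 0; 0.05 -3.71 -4.72 0 0 0 0; 0.05 -3.98 -5.34 0 0 0 0"}}

```text
time_s: 16.17
eef_pos: [496.4, 170.1, 95.5]
ee_rot: [0.001, 0.996, -0.086, -0.004]
force: [-14.1, -7.1, 14.8]
grip_width: 0.152
grip_force: 40.8
```

>>> {"fn": "step_arm", "kwargs": {"commands": "0.05 -0.3 -0.63 -0.1 0 0 0; 0.05 -0.55 -1.27 -0.1 0 0 0; 0.05 -0.73 -1.92 -0.1 0 0 0; 0.05 -0.87 -2.57 -0.1 0 0 0; 0.05 -0.98 -3.24 -0.1 0 0 0; 0.05 -1.06 -3.91 -0.1 0 0 0; 0.05 -1.1 -4.58 -0.1 0 0 0; 0.05 -1.11 -5.25 -0.1 0 0 0; 0.05 -1.08 -5.92 -0.1 0 0 0"}}

```text
time_s: 16.92
eef_pos: [498.1, 231.0, 95.8]
ee_rot: [0.001, 0.996, -0.086, -0.001]
force: [-6.3, -1.1, -3.1]
grip_width: 0.152
grip_force: 39.8
```

>>> {"fn": "step_arm", "kwargs": {"commands": "0.05 0.05 -0.67 0 0 0 0; 0.05 0.14 -1.34 0 0 0 0; 0.05 0.26 -2 0 0 0 0; 0.05 0.43 -2.65 0 0 0 0; 0.05 0.61 -3.3 0 0 0 0; 0.05 0.83 -3.93 0 0 0 0; 0.05 1.05 -4.5 0 0 0 0; 0.05 1.05 -4.5 0 0 0 0; 0.05 1.05 -4.5 0 0 0 0; 0.05 1.05 -4.5 0 0 0 0; 0.05 1.05 -4.5 0 0 0 0; 0.05 1.05 -4.5 0 0 0 0"}}

```text
time_s: 17.92
eef_pos: [516.8, 273.0, 96.0]
ee_rot: [0.0, 0.996, -0.087, -0.001]
force: [-2.5, 0.2, -12.6]
grip_width: 0.149
grip_force: 39.1
```

Run:
```python
from h import *
b=capture("side")
p=sense()["eef_pos"];v=np.array(p[:2])-[631.3,199.8]
a=np.arctan2(-114.5,-70.8)-np.arctan2(v[1],v[0]);print(p,np.hypot(*v),a%(2*np.pi),sense()["force"],sense()["grip_force"])
cv2.imwrite("pics/p7.png",cv2.resize(b[150:310,230:444],(800,600),interpolation=cv2.INTER_CUBIC)[:,:,::-1])
```

```text
[516.80207225 273.03358405  95.99165358] 135.91516947013946 1.5860338925669701 [ -2.77782187  -1.03807641 -12.23424839] 39.03868854045868
```

View pics/p7.png

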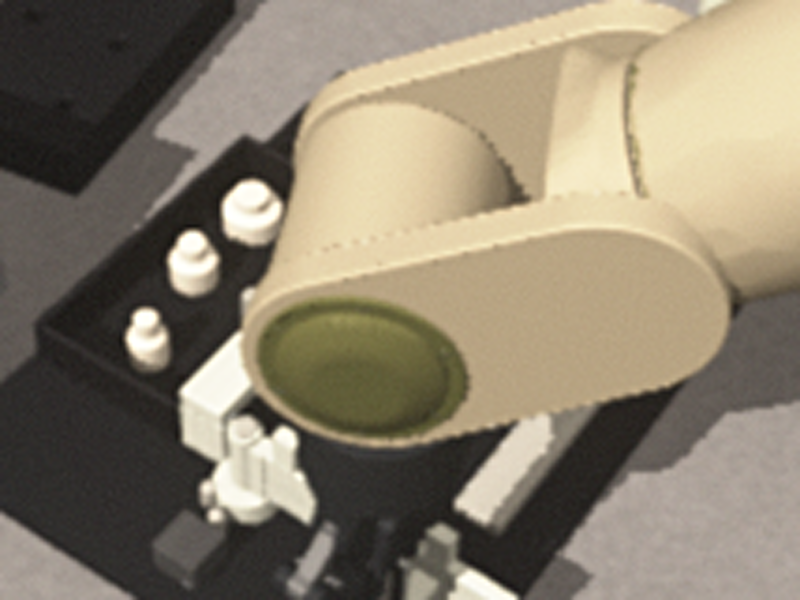

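The gate stands swung out from the hinge at (245,480) toward the robot. The fingers hold the post, and the TCP arc gives about 1.59 rad. Handing in.

```bash
python3 -c "
from rig import *
print(finish_job())"
```

```text
the job is handed in; nothing more can be done
None
```

I've handed the job in; `finish_job()` returned no verdict. By my readings the carriage is home, both catches were squeezed in the right order, and the gripper is holding the gate open at about 1.59 rad.

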